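Unbolt the counter chest and hold its lid open

ROBOT

A 6-joint arm with a two-finger parallel gripper is mounted at the origin on the work surface. World frame = base frame: x ahead of the robot, y to its left, z up, the work surface at z = 0. Lengths are in mm, angles in rad, forces in N, time in s.
With the tool pointing down it reaches from about 350 to 950 mm from the base axis. Payload 17.4 kg.
Tool frame: the origin (TCP) lies between the finger pads; the fingertips stand 22 mm ahead of it and the grasp point (between the pads) lies 3 mm ahead of it; z points along the fingers, y is the line along which they close (so a half turn about z gives the same grasp; the last joint's range is limited). The gripper opens to 93 mm and grips with 3 to 60 N. Pads are 15 mm wide; open, the fingers measure 128 mm over their backs; the gripper's body (75 mm by 188 mm) begins 65 mm behind the grasp point.
Start: joints at [1.075, 0.116, 1.442, -0, 1.584, -0.038], TCP at [298.342, 605.495, 210.346] pointing down, gripper open.
Joint ranges: [-2.83, 2.83], [-0.83, 2.19], [0.07, 2.5], [-1.14, 4.28], [0.01, 3], [-2.97, 2.97]. Speed limits (rad/s): [1.89, 1.89, 2.22, 3.14, 3.14, 3.14].

INTERFACE

Orientations are given as a unit quaternion [x, y, z, w].
In Python, from bench import bot gives the robot as it stands.
- The arm moves only by the shell command python3 -m crank 'ROWS' [FORCE]. ROWS is JSON, a list of rows, each a list of 3 entries, a list of its own where there are three numbers: the shift along the tool's x, y, z in m, then the turn about the tool's z in rad, then the closure in counts, from 0 (fully open) to 255 (shut). In form: [[[x, y, z], turn, gripper], ...]. A call has exactly 8 rows; each row is the pose to reach, as a shift and turn from the pose commanded when the call began, along the tool's axes at that moment; what a row does not reach only later rows make up. A row lasts 1/10 s, in which the tool goes at most 50 mm and 8.59 degrees, less where a joint would pass 70% of its speed; a pose out of reach is approached as far as the arm can. A call with a gripper value outside its range is refused whole. The fingers move at their own pace and stop on an object; FORCE is the grip in N (left out, the last holds). Time passes only in rows, so rows that repeat a pose let the fingers close, or fill a call up. It gives the time, the measured TCP pose, the force, the opening and the grip force at its end, in the units of the state.
- bot.observe(): the state, without advancing time (a new reading comes with each control period).
- bot.capture(name): name is "scene" or "top"; returns the picture (480x640x3 uint8, red, green, blue); there is no depth.
- bot.camera_info(name): a dict with "vertical_fov" (degrees; the focal length in pixels is half the picture's height over the tangent of half this angle, whatever the lens; pixels are square), "cx", "cy" (the principal point, pixels), "k1" (the pictures are not rectified: a ray, as slopes to the right and down, at radius r is drawn at 1 + k1 r^2 times it, then the intrinsics apply), "world_to_cam" (4x4, takes a point from world to camera coordinates). Camera axes: x right, y down, z forward; pixel columns grow to the right and rows downward; lengths in mm; the calibration is good to about 2 mm. A picture is of the moment at which its call begins. camera_info takes no time and is no camera call.
- bot.job_done(): hands the job in; it is judged then, once.
The state is a dict: "time": time; "joints": joint angles; "dq": joint speeds; "effort": joint torques, N m; "position": TCP position; "tool_rot": TCP orientation; "wrist_force": force on the tool from outside, world axes, zero at the start; "moment": the same for the moment, N m; "finger_gap": finger opening in mm; "finger_force": force on a finger pad.
Only numpy, scipy, OpenCV 4.12 (cv2) and the standard library are available. Lean on these libraries where they do the work, as an engineer would, in place of code of your own. Each camera call takes 0.05 s, during which the arm holds its last target. There are 200 camera calls.

TASK

A customer wants to pick a bottle out of the blue chest on the shop counter. Slide the red latch grip fully back, away from the lid, to unbolt it; then raise the lid by its steel handle and keep holding it, still, at 60 degrees open (the green bead on the brass arc marks it): the lid falls shut if let go, so finish while holding it there. Leave the bottle, the tin and the carton beside the chest alone.

Things in the scene. Friction and masses are not known exactly. Their poses are not given: they have to be found in the camera images.
- chest: Blue chest fixed to the counter, 190 deep (x) x 340 wide (y) x 100 mm high. Origin on the counter; its x points from the lid's handle side to the hinge, y left seen from the handle, z up. Box part under the lid: y -55 to 165 mm; solid latch deck, top 100 mm high: y -175 to -55 mm. A steel bolt keeper 30 x 10 x 26 mm high stands on the deck, centred at x -50, y -62 mm.
- latch (a joint): Travel of the red slide latch on the deck, m: 0 = bolted, 0.05 = fully back at its end stop; grows along the chest's -y (away from the lid). At 0 its 10 mm steel bolt reaches 40 mm over the lid's edge and stops the lid from rising; it clears the lid from 0.04 on. Starts at 0 to 0.015. Friction about 1.5 N; stays where it is left.
- latch_top (a point): Centre of the top of the red latch grip: a block 20 x 20 mm (chest's x and y), 45 mm tall, its top 146 mm above the counter, at the chest's x -50, y -85 mm when the latch is at 0. The bolt leaves its +y side 14.5 mm above its foot, and the keeper stands on that side.
- lid (a joint): Opening angle of the grey lid, rad: 0 = shut, 1.047 = 60 degrees, end stop at 1.35. Plate 190 x 220 x 8 mm, about 0.5 kg, free hinge along the chest's y at its far (+x) rim; falls shut from every angle when let go. Starts shut.
- lid_handle (a point): Middle of the lid's steel handle: round bar 12 mm thick, 100 mm long along the chest's y, in the lid's plane, 38 mm in front of its front edge (32 mm clear gap), carried at both ends. When shut it is at the chest's x -133, y 55 mm, 104.5 mm above the counter, free space below. 228 mm from the hinge line; swings up with the lid.
- lid_hinge (a point): Point on the hinge line, in line with the middle of the handle: chest's x 95, y 55 mm, 100.5 mm above the counter. The lid turns here about the chest's y axis, its front going up.
- mark60 (a point): Centre of the green bead, 16 mm across, on the brass arc (6 mm wire, radius 110 mm about the hinge line, in the plane 173 mm along the chest's y, 8 mm outside the lid's left edge). Seen along the hinge, the lid's underside is level with the bead's centre when the lid is at 60 degrees.
- amber_bottle: Amber bottle with white cap and paper label, 60 mm across, 150 mm tall. Loose; a bystander, to be left where it stands. Origin at the centre of its underside, z up.
- seed_tin: Green tin with yellow label, 72 mm across, 110 mm tall. Loose; a bystander, to be left where it stands. Origin at the centre of its underside, z up.
- sachet_carton: Yellow carton with a red band, 70 x 90 x 90 mm high. Loose; a bystander, to be left where it stands. Origin at the centre of its underside, z up.

How it is judged:
By the outcome, as a careful person would: the job done as asked, in the order asked, and still so for the second after the job is handed in, while the arm keeps its last pose, push and grip.
It also fails if it takes over 48 s, if anything falls off the work surface, if the arm or the gripper's body presses on something with over 40 N, if the wrist force passes 120 N, or if a joint passes its speed limit or range.

## Working session

There is one attempt and no reset: what is moved stays moved. The work goes in short steps, Python scripts to look and compute and a shell command to move; the robot and the scene stay as the last step left them, time stands still between calls to the robot, and variables do not carry over. Pictures are saved under pics/ and viewed, at most 10 in all, crops included, and the job is handed in when it is done.

```bash
mkdir -p pics; ls
python3 - <<'E'
from bench import bot
import cv2
for n in("scene","top"):
    cv2.imwrite(f"pics/{n}0.png",bot.capture(n)[:,:,::-1]); print(n,bot.camera_info(n))
print(bot.observe())
E
```

```text
pics
scene {'vertical_fov': 56.46036116019904, 'cx': 319.8671026013978, 'cy': 244.71920981360236, 'k1': -0.04451159140916042, 'world_to_cam': array([[-5.57390738e-01,  8.30241093e-01,  3.91056258e-03,
         2.50155380e+02],
       [ 6.11734110e-01,  4.13869273e-01, -6.74161408e-01,
        -2.89489784e+02],
       [-5.61334966e-01, -3.73379100e-01, -7.38573695e-01,
         1.36735113e+03],
       [ 0.00000000e+00,  0.00000000e+00,  0.00000000e+00,
         1.00000000e+00]])}
top {'vertical_fov': 48.79328530925831, 'cx': 316.72863368944223, 'cy': 234.99942356736307, 'k1': -0.04205874964968543, 'world_to_cam': array([[ 2.46661154e-02, -9.99668358e-01,  7.39983930e-03,
         3.56736025e+01],
       [-9.94266032e-01, -2.53019031e-02, -1.03898368e-01,
         5.73608203e+02],
       [ 1.04051141e-01, -4.79463972e-03, -9.94560391e-01,
         1.14744930e+03],
       [ 0.00000000e+00,  0.00000000e+00,  0.00000000e+00,
         1.00000000e+00]])}
{'time': 0.1, 'joints': array([ 1.07522454e+00,  1.16417699e-01,  1.44218017e+00, -1.10511429e-05,
        1.58398825e+00, -3.78163591e-02]), 'dq': array([-0.00149973,  0.00042627, -0.00091659, -0.0014939 ,  0.00073718,
        0.00240118]), 'effort': array([ 1.53603210e-03, -7.22897816e+01, -6.23860502e+01,  7.82865006e-02,
        2.29088694e-02, -1.22300876e-04]), 'position': array([298.24024892, 605.33456306, 209.70406566]), 'tool_rot': array([ 2.26884686e-01,  9.73921502e-01, -4.80626695e-04, -1.25580673e-04]), 'wrist_force': array([ 0.30068135,  0.15834447, -0.75662349]), 'moment': array([-0.00651049, -0.01311371, -0.05089268]), 'finger_force': 0.0, 'finger_gap': 92.88410493477899}
```

View pics/scene0.png

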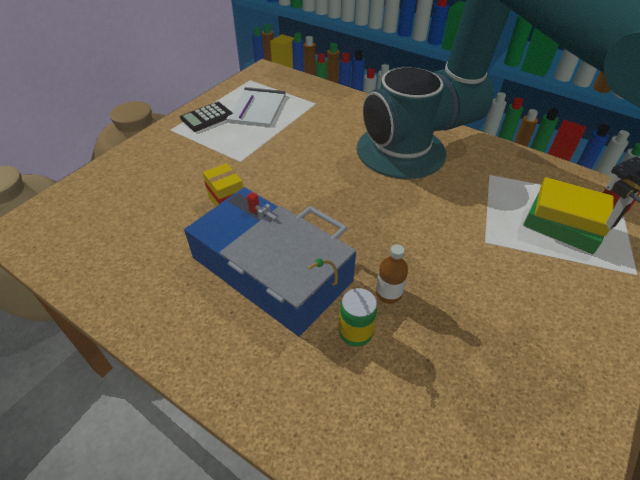

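View pics/top0.png

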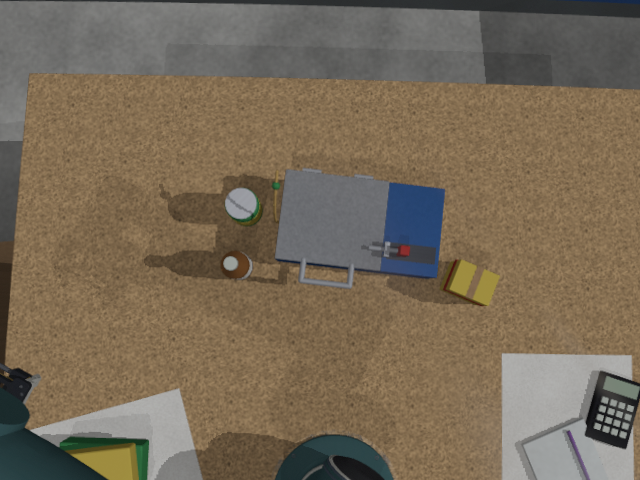

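The top view shows the chest centred near (360,222), the handle towards the robot at (327,285) and the red grip at (404,251). The tin is at (242,205), the bottle at (235,263) and the carton at (472,283). I'll enlarge both views for a pose fit.

Run:
```python
import cv2
a=cv2.imread("pics/top0.png")[150:310,260:460]; cv2.imwrite("pics/tc.png",cv2.resize(a,None,fx=3.75,fy=3.75,interpolation=cv2.INTER_CUBIC))
a=cv2.imread("pics/scene0.png")[180:335,180:370]; cv2.imwrite("pics/sc.png",cv2.resize(a,None,fx=3.8,fy=3.8,interpolation=cv2.INTER_CUBIC))
```

```text
(no output)
```

View pics/tc.png

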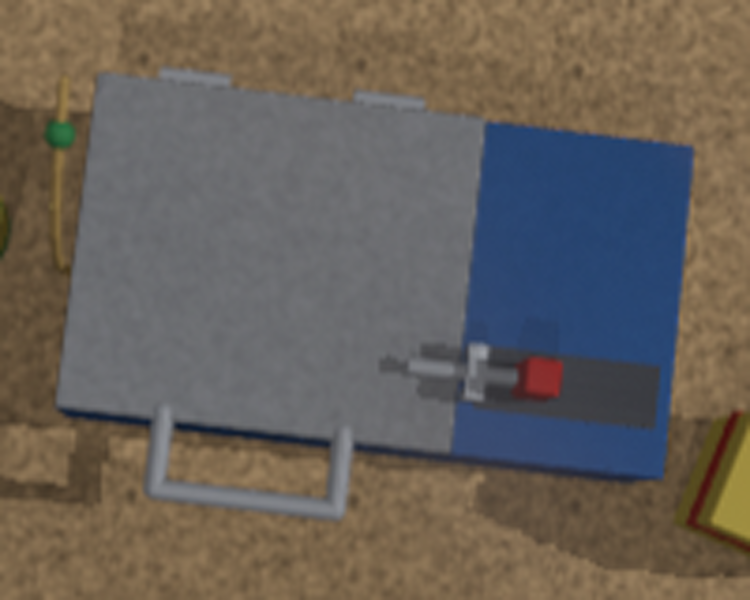

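View pics/sc.png

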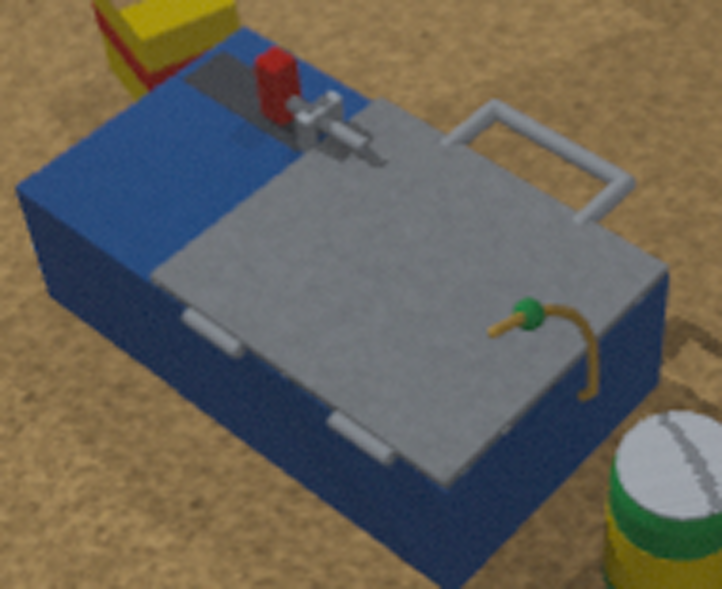

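The enlarged top view shows the lid corners at (100,73), (484,120), (60,405) and (452,452). The handle corners are at (152,490) and (340,510), the bead at (60,134) and the red top at (544,374). In the scene crop, the lid corners are at (446,484), (153,273), (667,270) and (378,100), the bead at (529,314) and the red top at (277,56). Next I fit the pose.

```bash
cat > h.py <<'E'
import numpy as np
from bench import bot
from scipy.optimize import least_squares
from scipy.spatial.transform import Rotation as R
def proj(n,P):
    c=bot.camera_info(n);f=240/np.tan(np.radians(c["vertical_fov"])/2)
    P=np.atleast_2d(P);q=P@c["world_to_cam"][:3,:3].T+c["world_to_cam"][:3,3]
    s=q[:,:2]/q[:,2:];s=s*(1+c["k1"]*(s**2).sum(1,keepdims=True));return s*f+[c["cx"],c["cy"]]
def w(p,c): # chest->world
    x,y,a=p;C,S=np.cos(a),np.sin(a);c=np.atleast_2d(c)
    return np.c_[x+C*c[:,0]-S*c[:,1],y+S*c[:,0]+C*c[:,1],c[:,2]]
def toolshift(target,o=None): # metres in tool axes
    o=o or bot.observe();return R.from_quat(o["tool_rot"]).inv().apply(np.array(target)-o["position"])/1000
E
python3 - <<'E'
from h import *
B=[40,173,195.8]
pt=np.array([[95,165,108.5],[95,-55,108.5],[-95,165,108.5],[-95,-55,108.5],[95,-175,100],[-133,105,104.5],[-133,5,104.5],B])
ut=np.array([[100,73],[484,120],[60,405],[452,452],[692,148],[155,490],[338,510],[60,134]])/3.75+[260,150]
ps=np.array([[95,165,108.5],[95,-55,108.5],[-95,165,108.5],[-95,-55,108.5],[95,-175,100],[-95,-175,100],[-133,105,104.5],[-133,5,104.5],B])
us=np.array([[446,482],[153,273],[667,270],[378,100],[18,188],[240,28],[628,183],[494,107],[529,314]])/3.8+[180,180]
rt=np.array([544,374])/3.75+[260,150];rs=np.array([277,56])/3.8+[180,180]
def f(p):
    L=[-50,-85-p[3],146]
    return np.r_[(proj("top",w(p[:3],np.r_[pt,[L]]))-np.r_[ut,[rt]]).ravel(),(proj("scene",w(p[:3],np.r_[ps,[L]]))-np.r_[us,[rs]]).ravel()]
s=least_squares(f,[620,-50,-.1,5],loss="soft_l1")
p=s.x;print(p.round(3));print(f(p).reshape(-1,2).round(1).tolist())
np.save("pose.npy",p)
pos=lambda c:w(p[:3],c)[0].round(1)
print("latch",pos([-50,-85-p[3],146]),"handle",pos([-133,55,104.5]),"hinge",pos([95,55,100.5]))
o=bot.observe();M=R.from_quat(o["tool_rot"]).as_matrix();print(M.round(3))
ya=np.arctan2(M[1,1],M[0,1]);print("tool y heading",ya,"need turn(about down z) mod pi",(ya-p[2]))
E
```

```text
[ 5.93484e+02 -3.63360e+01 -9.10000e-02  9.85400e+00]
[[-1.1, -0.9], [0.5, -1.4], [-1.6, 0.2], [-0.3, 0.0], [0.5, -1.4], [-0.2, -0.7], [-0.9, -0.4], [-0.3, -0.2], [-0.4, 0.1], [0.2, -0.6], [-1.3, -0.5], [0.9, -2.4], [0.4, -2.2], [-1.4, -1.0], [1.0, -1.6], [-0.7, -0.9], [0.1, -0.3], [0.1, -1.2], [-0.6, -0.1]]
latch [ 535.1 -126.2  146. ] handle [466.   30.5 104.5] hinge [693.1   9.8 100.5]
[[-0.897  0.442 -0.   ]
 [ 0.442  0.897 -0.001]
 [ 0.    -0.001 -1.   ]]
tool y heading 1.1130407758089707 need turn(about down z) mod pi 1.2041557568022125
```

```bash
python3 -m crank '[[[-0.1,-0.1,-0.04],0.15,0],[[-0.536,-0.551,-0.04],0.3,0],[[-0.536,-0.551,-0.04],0.45,0],[[-0.536,-0.551,-0.04],0.6,0],[[-0.536,-0.551,-0.04],0.75,0],[[-0.536,-0.551,-0.04],0.9,0],[[-0.536,-0.551,-0.04],1.05,0],[[-0.536,-0.551,-0.04],1.204,0]]' 20
cat > go.py <<'E'
import sys
from h import *
p=np.load("pose.npy");o=bot.observe();c=[float(v) for v in sys.argv[1:4]]
M=R.from_quat(o["tool_rot"]).as_matrix()
print(o["time"],"shift",toolshift(w(p[:3],c)[0],o).round(4),"turn",np.arctan2(M[1,1],M[0,1])-p[2],"joints",o["joints"].round(2),o["position"].round(1),o["finger_gap"].round(1),o["wrist_force"].round(1))
E
python3 go.py -50 -95 230
```

```text
time: 0.9
position: [421.5, 225.2, 236.7]
tool_rot: [0.739, 0.674, 0.0, 0.0]
wrist_force: [0.6, 0.2, 0.1]
finger_gap: 93.0
finger_force: 0.0Traceback (most recent call last):
  File "go.py", line 5, in <module>
    print(o["time"],"shift",toolshift(w(p[:3],c)[0],o).round(4),"turn",np.arctan2(M[1,1],M[0,1])-p[2],"joints",o["joints"].round(2),o["position"].round(1),o["finger_gap"].round(1),o["wrist_force"].round(1))
                                                                                                                                                           ^^^^^^^^^^^^^^^^^^^^^
AttributeError: 'float' object has no attribute 'round'
```

```bash
sed -i 's/o\["finger_gap"\].round(1)/round(o["finger_gap"],1)/' go.py; python3 go.py -50 -95 230
```

```text
0.9 shift [-0.3396  0.1457  0.0067] turn -0.0016717236732279872 joints [ 0.44 -0.33  1.81 -0.    1.66  0.53] [421.5 225.2 236.7] 93.0 [0.6 0.2 0.1]
```

```bash
python3 -m crank '[[[-0.045,0.0193,0],0,0],[[-0.09,0.0386,0],0,0],[[-0.135,0.058,0],0,0],[[-0.18,0.077,0],0,0],[[-0.225,0.097,0],0,0],[[-0.27,0.116,0],0,0],[[-0.315,0.135,0],0,60],[[-0.34,0.146,0],0,100]]'
python3 - <<'E'
from h import *
import cv2
cv2.imwrite("pics/s1.png",cv2.resize(bot.capture("scene")[150:300,170:370,::-1],None,fx=4,fy=4,interpolation=cv2.INTER_CUBIC))
E
python3 go.py -50 -95 133
```

```text
time: 1.7
position: [537.6, -127.4, 236.2]
tool_rot: [0.738, 0.675, -0.0, -0.0]
wrist_force: [0.3, 0.3, 0.2]
finger_gap: 81.4
finger_force: 0.0
1.75 shift [ 0.0028 -0.0033  0.1027] turn 0.0011519621841288852 joints [-0.28 -0.15  1.67 -0.    1.63 -0.19] [ 538.2 -129.3  235.7] 77.7 [-1.1 -0.5 -1.1]
```

View pics/s1.png

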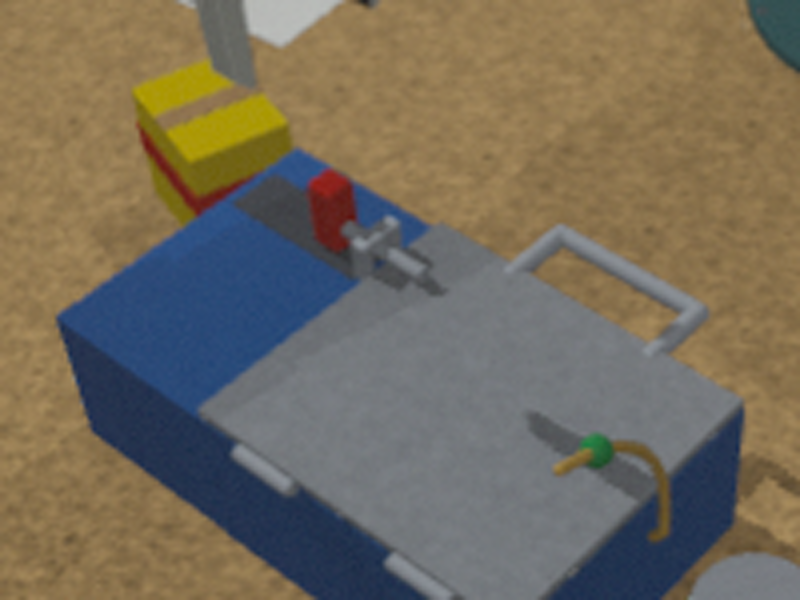

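The crop shows one finger up-left at (225,40), with the red grip clear below it at (329,178) and the carton to its left. Now I descend and close.

```bash
python3 -m crank '[[[0.002,-0.003,0.03],0,110],[[0.002,-0.003,0.06],0,110],[[0.002,-0.003,0.085],0,110],[[0.002,-0.003,0.103],0,110],[[0.002,-0.003,0.103],0,110],[[0.002,-0.003,0.103],0,255],[[0.002,-0.003,0.103],0,255],[[0.002,-0.003,0.103],0,255]]' 15; python3 go.py -50 -95 133
```

```text
time: 2.55
position: [535.0, -122.1, 135.0]
tool_rot: [0.737, 0.676, 0.0, 0.001]
wrist_force: [-0.1, -0.0, 0.6]
finger_gap: 33.8
finger_force: 0.0
2.55 shift [-0.0043  0.0004  0.002 ] turn 0.004170994466193581 joints [-0.27 -0.13  1.81 -0.    1.46 -0.18] [ 535.  -122.1  135. ] 33.8 [-0.1 -0.   0.6]
```

```bash
python3 -m crank '[[[-0.003,0,0.001],0,255],[[-0.003,0,0.001],0,255],[[-0.003,0,0.001],0,255],[[-0.003,0,0.001],0,255],[[-0.003,0,0.001],0,255],[[-0.003,0,0.001],0,255],[[-0.003,0,0.001],0,255],[[-0.003,0,0.001],0,255]]' 15; python3 go.py -50 -138 133
```

```text
time: 3.35
position: [534.9, -125.3, 133.2]
tool_rot: [0.737, 0.676, 0.0, 0.001]
wrist_force: [4.7, -2.8, 0.5]
finger_gap: 19.7
finger_force: 15.0
3.35 shift [-0.044   0.0001  0.0002] turn 0.003919067355674308 joints [-0.28 -0.13  1.81 -0.    1.46 -0.19] [ 534.9 -125.3  133.2] 19.7 [ 4.7 -2.8  0.5]
```

```bash
python3 -m crank '[[[-0.008,0,0],0,255],[[-0.016,0,0],0,255],[[-0.024,0,0],0,255],[[-0.031,0,0],0,255],[[-0.037,0,0],0,255],[[-0.04,0,0],0,255],[[-0.042,0,0],0,255],[[-0.042,0,0],0,255]]'; python3 go.py -50 -135 133
```

```text
time: 4.15
position: [531.1, -165.7, 133.2]
tool_rot: [0.737, 0.676, 0.001, -0.001]
wrist_force: [6.3, 12.5, 4.6]
finger_gap: 19.6
finger_force: 15.0
4.15 shift [-0.0005  0.0004  0.0002] turn 0.004405873294165669 joints [-0.35 -0.11  1.8   0.    1.46 -0.26] [ 531.1 -165.7  133.2] 19.6 [ 6.3 12.5  4.6]
```

The 12.5 N reaction means the latch is at its end stop. I'll release and rise.

```bash
python3 -m crank '[[[0.0015,0,0],0,120],[[0.0015,0,0],0,120],[[0.0015,0,0],0,120],[[0.0015,0,-0.03],0,120],[[0.0015,0,-0.07],0,120],[[0.0015,0,-0.1],0,180],[[0.0015,0,-0.1],0,180],[[0.0015,0,-0.1],0,180]]' ; python3 go.py -133 55 200;python3 - <<'E'
from h import *
import cv2
cv2.imwrite("pics/t2.png",cv2.resize(bot.capture("top")[150:310,260:460,::-1],None,fx=3.75,fy=3.75,interpolation=cv2.INTER_CUBIC))
E
```

```text
time: 4.95
position: [530.8, -165.5, 232.9]
tool_rot: [0.737, 0.676, 0.0, 0.0]
wrist_force: [-0.2, 0.2, -0.9]
finger_gap: 30.3
finger_force: 0.0
4.95 shift [ 0.1897 -0.0816  0.0328] turn 0.003915421448436707 joints [-0.35 -0.15  1.67 -0.    1.62 -0.26] [ 530.8 -165.5  232.9] 30.3 [-0.2  0.2 -0.9]
```

```bash
python3 -m crank '[[[0.04,-0.017,0],0,180],[[0.08,-0.034,0],0,180],[[0.12,-0.052,0],0,180],[[0.16,-0.07,0],0,180],[[0.19,-0.083,0],0,180],[[0.19,-0.083,0],0,180],[[0.19,-0.083,0],0,180],[[0.19,-0.083,0],0,180]]' ; python3 go.py -133 55 107.5;python3 - <<'E'
from h import *
import cv2
cv2.imwrite("pics/s3.png",cv2.resize(bot.capture("scene")[130:280,170:370,::-1],None,fx=4,fy=4,interpolation=cv2.INTER_CUBIC))
E
```

```text
time: 5.8
position: [464.7, 30.5, 232.0]
tool_rot: [0.737, 0.675, -0.001, -0.0]
wrist_force: [0.1, 0.0, 0.3]
finger_gap: 27.1
finger_force: 0.0
5.8 shift [0.0003 0.0015 0.1245] turn 0.003554534327069467 joints [ 0.01 -0.35  1.84 -0.    1.66  0.1 ] [464.7  30.5 232. ] 27.1 [0.1 0.  0.3]
```

View pics/s3.png

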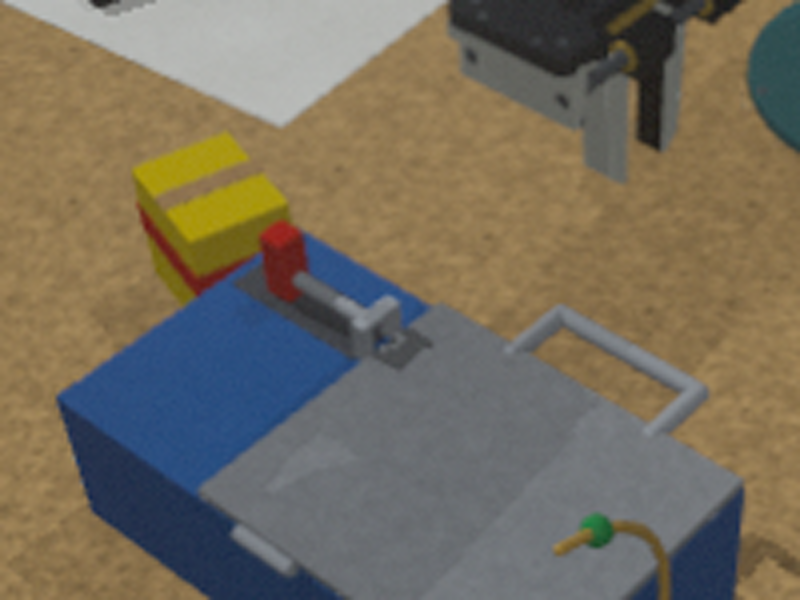

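The bolt is out: the red grip sits at (284,235), near the carton end of the slot. The bar between (560,312) and (700,388) lies free below the fingers. I'm descending on it.

```bash
python3 -m crank '[[[0,0.001,0.04],0,180],[[0,0.001,0.07],0,180],[[0,0.001,0.09],0,180],[[0,0.001,0.105],0,180],[[0,0.001,0.115],0,180],[[0,0.001,0.1245],0,180],[[0,0.001,0.1245],0,180],[[0,0.001,0.1245],0,180]]' ; python3 go.py -133 55 107.5
```

```text
time: 6.65
position: [465.9, 31.0, 108.9]
tool_rot: [0.737, 0.676, 0.0, 0.0]
wrist_force: [-0.2, 0.2, 0.5]
finger_gap: 27.6
finger_force: 0.0
6.65 shift [-0.0005  0.0001  0.0014] turn 0.004069946147858161 joints [ 0.01 -0.31  2.   -0.    1.45  0.1 ] [465.9  31.  108.9] 27.6 [-0.2  0.2  0.5]
```

```bash
python3 -m crank '[[[0,0,0],0,255],[[0,0,0],0,255],[[0,0,0],0,255],[[0,0,0],0,255],[[0,0,0],0,255],[[0,0,0],0,255],[[0,0,0],0,255],[[0,0,0],0,255]]' 30; python3 go.py -133 55 107.5
```

```text
time: 7.45
position: [465.6, 31.1, 108.2]
tool_rot: [0.737, 0.676, 0.0, -0.0]
wrist_force: [-0.2, -0.0, -0.9]
finger_gap: 0.4
finger_force: 0.0
7.45 shift [-0.0005  0.0005  0.0007] turn 0.004073806090974019 joints [ 0.01 -0.31  2.    0.    1.45  0.1 ] [465.6  31.1 108.2] 0.4 [-0.2 -0.  -0.9]
```

The fingers closed on nothing, so I'm looking at both views.

Run:
```python
from h import *
import cv2
p=np.load("pose.npy")
a=bot.capture("scene");cv2.imwrite("pics/s4.png",cv2.resize(a[170:320,220:420,::-1],None,fx=4,fy=4,interpolation=cv2.INTER_CUBIC))
for n in("scene",):
  print(((proj(n,w(p[:3],[[-133,55,104.5],[-133,105,104.5],[-133,5,104.5]]))-[220,170])*4).round(), ((proj(n,bot.observe()["position"]-[0,0,22])-[220,170])*4).round())
```

```text
[[428. 190.]
 [498. 229.]
 [360. 152.]] [[429. 212.]]
```

View pics/s4.png

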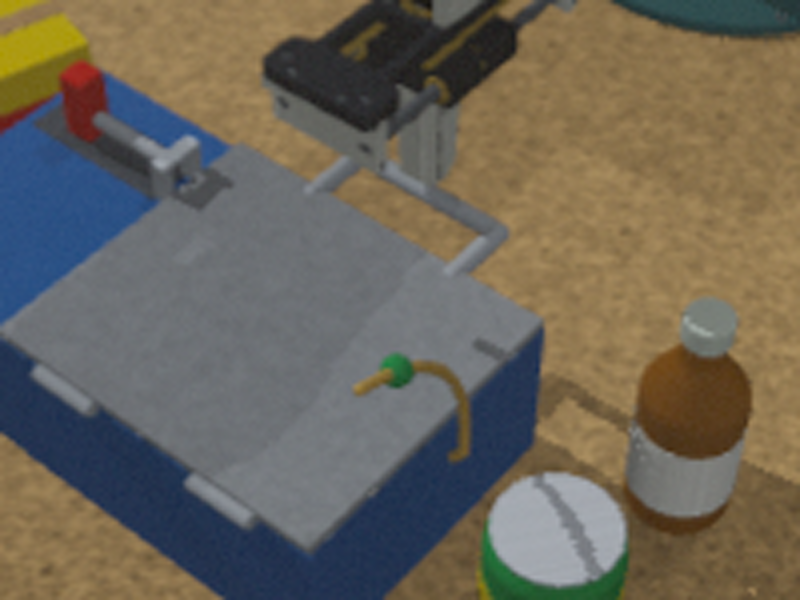

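The bar at (428,190) runs uninterrupted in front of the finger bottoms at about (425,182). The tips project to (429,212), which looks too low. I'll compare this with the free-hanging picture s3.

Run:
```python
from h import *
p=np.load("pose.npy")
C,S=np.cos(p[2]),np.sin(p[2]);ex=np.array([C,S,0]);ey=np.array([-S,C,0])
for tcp,off,g in (([464.7,30.5,232],[170,130],27.1),([465.6,31.1,108.2],[220,170],.4)):
  for dz in(-22,0,3,8):
    P=[np.array(tcp)+ex*sx+ey*sy+[0,0,dz] for sx,sy in((g/2,-7.5),(g/2,7.5),(g/2+17.5,-7.5),(g/2+17.5,7.5),(-g/2,0),(-g/2-17.5,0))]
    print(dz,((proj("scene",P)-off)*4).round().tolist())
```

```text
-22 [[605.0, 211.0], [627.0, 223.0], [584.0, 228.0], [606.0, 240.0], [648.0, 191.0], [668.0, 175.0]]
0 [[605.0, 178.0], [628.0, 190.0], [584.0, 195.0], [607.0, 207.0], [649.0, 158.0], [670.0, 142.0]]
3 [[605.0, 173.0], [628.0, 185.0], [584.0, 190.0], [607.0, 202.0], [649.0, 154.0], [670.0, 138.0]]
8 [[605.0, 165.0], [628.0, 177.0], [584.0, 182.0], [607.0, 194.0], [650.0, 146.0], [670.0, 130.0]]
-22 [[418.0, 207.0], [439.0, 218.0], [399.0, 223.0], [420.0, 235.0], [429.0, 212.0], [448.0, 196.0]]
0 [[419.0, 179.0], [439.0, 191.0], [399.0, 196.0], [420.0, 208.0], [429.0, 185.0], [448.0, 168.0]]
3 [[419.0, 175.0], [439.0, 187.0], [399.0, 192.0], [420.0, 204.0], [430.0, 181.0], [449.0, 164.0]]
8 [[419.0, 169.0], [440.0, 181.0], [399.0, 186.0], [420.0, 197.0], [430.0, 174.0], [449.0, 158.0]]
```

Run:
```python
from h import *
import cv2
a=cv2.imread("pics/s4.png")[60:260,290:530]; b=cv2.imread("pics/s3.png")[0:200,480:720]
cv2.imwrite("pics/z5.png",cv2.resize(np.hstack([a,b]),None,fx=1.65,fy=1.65))
t=bot.capture("top");cv2.imwrite("pics/t5.png",cv2.resize(t[230:310,270:370,::-1],None,fx=7,fy=7,interpolation=cv2.INTER_CUBIC))
p=np.load("pose.npy")
print(((proj("top",w(p[:3],[[-133,55,104.5],[-133,105,104.5],[-133,5,104.5]]))-[270,230])*7).round().tolist(),((proj("top",bot.observe()["position"]-[0,0,22])-[270,230])*7).round())
```

```text
[[386.0, 369.0], [218.0, 350.0], [555.0, 389.0]] [[383. 372.]]
```

View pics/z5.png

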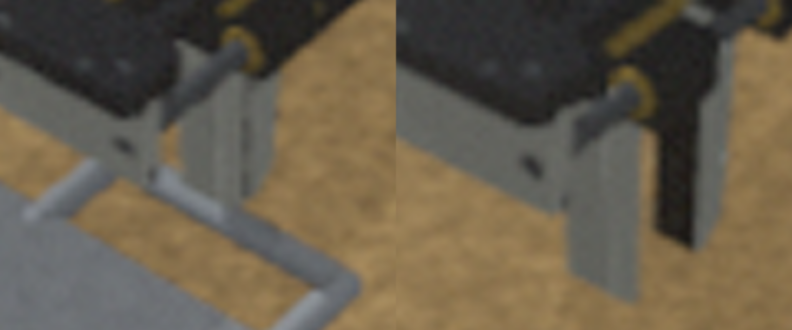

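View pics/t5.png

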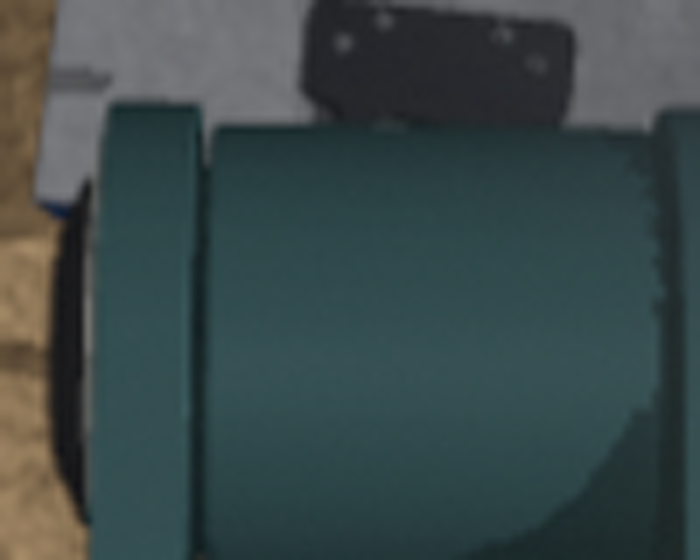

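The tips in s3 end at about (626,182) and (658,151). In both pictures that is some 28 mm higher than the stated tool geometry predicts, with the columns matching. So the fingers closed just above the bar. I'll reopen, go 28 mm lower and close again.

```bash
python3 -m crank '[[[0,0,-0.006],0,180],[[0,0,-0.006],0,180],[[0,0,-0.006],0,180],[[0,0,-0.006],0,180],[[0,0,0.003],0,180],[[0,0,0.012],0,180],[[0,0,0.02],0,180],[[0,0,0.028],0,180]]' ; python3 go.py -133 55 80
```

```text
time: 8.35
position: [465.3, 31.1, 79.1]
tool_rot: [0.737, 0.676, -0.0, -0.0]
wrist_force: [-0.3, 0.4, 0.7]
finger_gap: 27.0
finger_force: 0.0
8.35 shift [-0.0005  0.0007 -0.0009] turn 0.004116288309289451 joints [ 0.01 -0.29  2.03 -0.    1.4   0.1 ] [465.3  31.1  79.1] 27.0 [-0.3  0.4  0.7]
```

```bash
python3 -m crank '[[[0,0,0],0,180],[[0,0,0],0,255],[[0,0,0],0,255],[[0,0,0],0,255],[[0,0,0],0,255],[[0,0,0],0,255],[[0,0,0],0,255],[[0,0,0],0,255]]' 30; python3 go.py -133 55 80
```

```text
time: 9.15
position: [466.5, 31.0, 80.8]
tool_rot: [0.737, 0.676, 0.001, 0.001]
wrist_force: [6.7, -0.2, -2.8]
finger_gap: 10.9
finger_force: 30.0
9.15 shift [-0.0005 -0.0004  0.0008] turn 0.004078389954269138 joints [ 0.01 -0.29  2.03 -0.    1.4   0.1 ] [466.5  31.   80.8] 10.9 [ 6.7 -0.2 -2.8]
```

The gap of 10.9 mm on a 12 mm bar might mean only a tip-edge grip. I'll re-grip 6 mm lower to compare.

```bash
python3 -m crank '[[[0,0,0],0,180],[[0,0,0],0,180],[[0,0,0],0,180],[[0,0,0.003],0,180],[[0,0,0.006],0,180],[[0,0,0.006],0,180],[[0,0,0.006],0,255],[[0,0,0.006],0,255]]';python3 -m crank '[[[0,0,0],0,255],[[0,0,0],0,255],[[0,0,0],0,255],[[0,0,0],0,255],[[0,0,0],0,255],[[0,0,0],0,255],[[0,0,0],0,255],[[0,0,0],0,255]]' 30; python3 go.py -133 55 74
```

```text
time: 9.95
position: [465.6, 31.1, 74.3]
tool_rot: [0.737, 0.676, 0.0, 0.0]
wrist_force: [-0.0, 0.1, 0.4]
finger_gap: 15.8
finger_force: 0.0
time: 10.75
position: [466.5, 31.0, 74.6]
tool_rot: [0.737, 0.676, 0.001, 0.001]
wrist_force: [7.7, -0.0, -3.9]
finger_gap: 10.7
finger_force: 30.0
10.75 shift [-0.0005 -0.0004  0.0006] turn 0.00399445589851774 joints [ 0.01 -0.28  2.04 -0.    1.38  0.1 ] [466.5  31.   74.6] 10.7 [ 7.7 -0.  -3.9]
```

The gap is the same, so the grip is good. I'm lifting along the arc, 0 to 20 degrees first.

```bash
python3 -m crank '[[[0,0.0004,-0.0099],0,255],[[0,0.0012,-0.0199],0,255],[[0,0.0025,-0.0297],0,255],[[0,0.0042,-0.0395],0,255],[[0,0.0063,-0.0493],0,255],[[0,0.0088,-0.0589],0,255],[[0,0.0118,-0.0684],0,255],[[0,0.0151,-0.0777],0,255]]' 40; python3 go.py -117.9 55 152
python3 - <<'E'
import numpy as np
def f(t): t=np.radians(t);return np.array([228*(1-np.cos(t))+4*np.sin(t),228*np.sin(t)+4*np.cos(t)-4])
for a in(20,40):
  for k in range(1,9):print(a+2.5*k,(f(a+2.5*k)-f(a)).round(1))
E
```

```text
time: 11.55
position: [482.1, 29.5, 152.1]
tool_rot: [0.737, 0.676, 0.001, 0.001]
wrist_force: [21.5, -2.2, -13.2]
finger_gap: 10.9
finger_force: 40.0
11.55 shift [-0.0004 -0.0009  0.0001] turn 0.0038947325037882313 joints [ 0.01 -0.3   1.92 -0.    1.51  0.1 ] [482.1  29.5 152.1] 10.9 [ 21.5  -2.2 -13.2]
22.5 [3.8 9.2]
25.0 [ 7.9 18.2]
27.5 [12.5 27.1]
30.0 [17.4 35.7]
32.5 [22.7 44.1]
35.0 [28.4 52.3]
37.5 [34.4 60.2]
40.0 [40.8 67.9]
42.5 [6.7 7.4]
45.0 [13.7 14.4]
47.5 [21.  21.2]
50.0 [28.6 27.6]
52.5 [36.5 33.7]
55.0 [44.6 39.4]
57.5 [53.  44.8]
60.0 [61.6 49.8]
```

The lid is pulling about 20 N radially, so the path needs some 2 mm more toward the hinge. I'll include that.

```bash
python3 -m crank '[[[0,0.0048,-0.0092],0,255],[[0,0.0099,-0.0182],0,255],[[0,0.0145,-0.0271],0,255],[[0,0.0194,-0.0357],0,255],[[0,0.0247,-0.0441],0,255],[[0,0.0304,-0.0523],0,255],[[0,0.0364,-0.0602],0,255],[[0,0.0428,-0.0679],0,255]]'; python3 go.py -77.1 55 220
```

```text
time: 12.35
position: [522.5, 25.8, 220.6]
tool_rot: [0.737, 0.676, -0.001, -0.001]
wrist_force: [-10.0, -2.7, 2.8]
finger_gap: 11.0
finger_force: 40.0
12.35 shift [-0.0004 -0.0008  0.0006] turn 0.003963968955568498 joints [ 0.   -0.22  1.75 -0.    1.62  0.09] [522.5  25.8 220.6] 11.0 [-10.   -2.7   2.8]
```

```bash
python3 -m crank '[[[0,0.006,-0.0074],0,255],[[0,0.0127,-0.0144],0,255],[[0,0.02,-0.0212],0,255],[[0,0.0276,-0.0276],0,255],[[0,0.0355,-0.0337],0,255],[[0,0.0436,-0.0394],0,255],[[0,0.052,-0.0448],0,255],[[0,0.0606,-0.0498],0,255]]'; python3 go.py -15.5 55 270
python3 -m crank '[[[0,0,0],0,255],[[0,0,0],0,255],[[0,0,0],0,255],[[0,0,0],0,255],[[0,0,0],0,255],[[0,0,0],0,255],[[0,0,0],0,255],[[0,0,0],0,255]]';python3 go.py -15.5 55 270
python3 - <<'E'
from h import *
import cv2
a=bot.capture("scene");cv2.imwrite("pics/s6.png",cv2.resize(a[140:290,220:420,::-1],None,fx=4,fy=4,interpolation=cv2.INTER_CUBIC))
p=np.load("pose.npy")[:3]
for t in(55,60,65):
  c,s=np.cos(np.radians(t)),np.sin(np.radians(t))
  # lid left edge underside front corner/top front corner; right
  L=lambda r,h,y:[95-r*c+h*s,y,100.5+r*s+h*c]
  print(t,((proj("scene",w(p,[L(190,0,165),L(190,8,165),L(190,8,-55),L(190,0,-55),L(110,0,165),L(110,0,173)]))-[220,140])*4).round().tolist())
E
```

```text
time: 13.15
position: [583.5, 20.2, 271.1]
tool_rot: [0.737, 0.675, -0.001, 0.0]
wrist_force: [-4.1, -5.9, 1.9]
finger_gap: 10.9
finger_force: 40.0
13.15 shift [-0.0004 -0.0004  0.0011] turn 0.003591503810584651 joints [-0.01 -0.09  1.55 -0.    1.68  0.08] [583.5  20.2 271.1] 10.9 [-4.1 -5.9  1.9]
time: 13.95
position: [583.3, 20.2, 270.8]
tool_rot: [0.737, 0.675, -0.0, 0.0]
wrist_force: [-6.3, -4.4, 7.8]
finger_gap: 10.7
finger_force: 40.0
13.95 shift [-0.0004 -0.0003  0.0008] turn 0.0035359802611204805 joints [-0.01 -0.09  1.55 -0.    1.68  0.08] [583.3  20.2 270.8] 10.7 [-6.3 -4.4  7.8]
55 [[460.0, 318.0], [451.0, 319.0], [101.0, 121.0], [111.0, 122.0], [395.0, 474.0], [408.0, 483.0]]
60 [[441.0, 321.0], [432.0, 323.0], [78.0, 122.0], [89.0, 122.0], [384.0, 477.0], [397.0, 486.0]]
65 [[420.0, 327.0], [410.0, 330.0], [53.0, 126.0], [65.0, 124.0], [372.0, 482.0], [385.0, 491.0]]
```

View pics/s6.png

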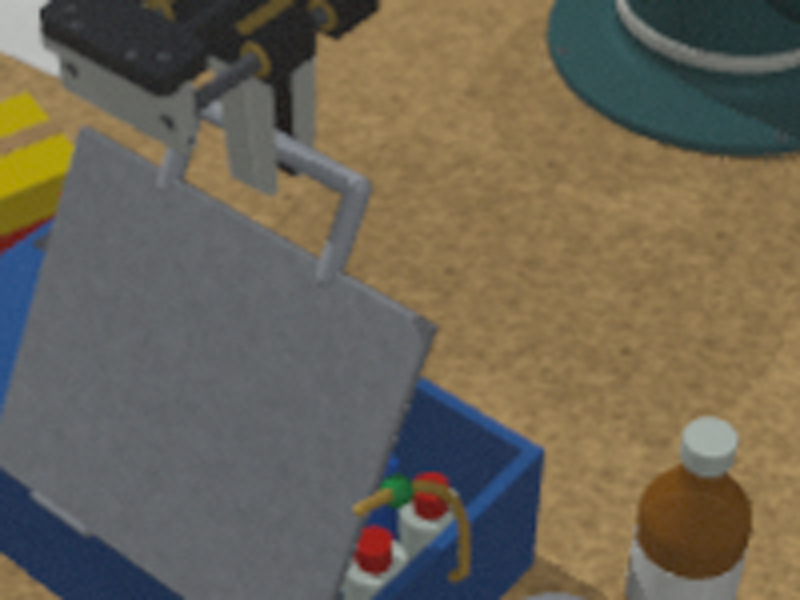

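The lid's front corner is at (437,325) and its far corner at (82,128). The 60 degree prediction is (441,321) and (78,122), so the lid is at 60 within about a degree. It is held still with low forces, and the bystanders are untouched.

```bash
python3 -c "
from bench import bot
print(abs(bot.observe()['dq']).max()); print(bot.job_done())"
```

```text
0.00118001809271101
the job is handed in; nothing more can be done
None
```

I slid the latch back to its end stop and raised the lid by its handle. It's held still at 60 degrees, within about one degree by the camera, and I handed the job in at about 14 s with the bottle, tin and carton not touched.

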